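Open the entryway key box with its button code

ROBOT

A 6-joint arm with a two-finger parallel gripper is mounted at the origin on the work surface. World frame = base frame: x ahead of the robot, y to its left, z up, the work surface at z = 0. Lengths are in m, angles in rad, forces in N, time in s.
With the tool pointing down it reaches from about 0.35 to 0.975 m from the base axis. Payload 4.9 kg.
Tool frame: the origin (TCP) lies at the very end of the fingers, on their centre line; the grasp point (between the pads) lies 19 mm behind it; z points along the fingers, y is the line along which they close (so a half turn about z gives the same grasp; the last joint's range is limited). The gripper opens to 85 mm and grips with 20 to 120 N. Pads are 22 mm wide; open, the fingers measure 114 mm over their backs; the gripper's body (76 mm by 85 mm) begins 54 mm behind the grasp point. The pads swing forward as they close: fully open they stand 13 mm farther back than shut.
Start: joints at [-1.291, 0.053, 1.613, -0, 1.476, -0.119], TCP at [0.243, -0.576, 0.231] pointing down, gripper open.
Joint ranges: [-3.01, 3.01], [-1.01, 2.22], [0.06, 2.58], [-1.02, 4.17], [0.09, 2.62], [-3.14, 3.14]. Speed limits (rad/s): [2.57, 2.57, 3.14, 3.14, 3.14, 3.14].

INTERFACE

Orientations are given as a rotation vector (axis times angle).
In Python, from station import * gives the robot as it stands.
- The arm moves only by the shell command python3 -m crank 'ROWS' [OPENING] [FORCE]. ROWS is JSON, a list of rows, each an object with "offset": the shift along the tool's x, y, z in m, a list of three; "twist": the turn, a rotation vector about the tool's x, y, z in degrees, a list of three. In form: [{"offset": [x, y, z], "twist": [rx, ry, rz]}, ...]. A call has 1 to 20 rows; each row is the pose to reach, as a shift and turn from the pose commanded when the call began, along the tool's axes at that moment; what a row does not reach only later rows make up. A row lasts 1/8 s, in which the tool goes at most 62.5 mm and 10.7 degrees, less where a joint would pass 70% of its speed; a pose out of reach is approached as far as the arm can. A call with a gripper value outside its range is refused whole. OPENING is the opening, from 0 (shut) to 1 (fully open), set as the call begins (- or left out, the last holds). The fingers move at their own pace and stop on an object; FORCE is the grip in N (left out, the last holds). Time passes only in rows, so rows that repeat a pose let the fingers close. It gives the time, the measured TCP pose, the force, the opening and the grip force at its end, in the units of the state.
- get_obs(): the state, without advancing time (a new reading comes with each control period).
- get_image(name): name is "side" or "top" or "wrist"; returns the picture (420x560x3 uint8, red, green, blue); there is no depth.
- get_calibration(name): a dict with "intrinsics" (3x3 intrinsics, pixels), "k1" (the pictures are not rectified: a ray, as slopes to the right and down, at radius r is drawn at 1 + k1 r^2 times it, then the intrinsics apply), "world_from_camera" (4x4, takes a point from camera to world coordinates); the wrist camera has in their place "tool_from_camera" (4x4, takes a point from camera to tool coordinates, whose origin is the TCP and whose axes are the flange's). Camera axes: x right, y up, looking along -z (the intrinsics and any distortion apply to the point x, -y, -z); pixel columns grow to the right and rows downward; lengths in m; the calibration is good to about 2 mm. A picture is of the moment at which its call begins: read the wrist's pose just before it. get_calibration takes no time and is no camera call.
- finish_job(): hands the job in; it is judged then, once.
Trained networks look in the newest picture that a camera, given by its name, has taken for a name from the list of things; names that differ only in an ending like _2 or _b are one class to them, and where a whole thing is asked for, a point or a joint stands for the part that bears it (a point fixed in the world has none). Each returns a list of dicts, best first, with "confidence" (0 to 1); they miss things now and then, are a little off and sometimes report something else, mostly with a low value. They report only what shows in the picture. A call takes as long as a camera call.
- cut_out(query, camera): "region" (420x560 bool, what is visible of it) and "rect" ([centre column, centre row, width, height] in pixels, round what is visible of it).
The state is a dict: "t": time; "q": joint angles; "dq": joint speeds; "effort": joint torques, N m; "tool_pos": TCP position; "tool_rot": TCP orientation; "contact_force": force on the tool from outside, world axes, zero at the start; "wrist_torque": the same for the moment, N m; "opening": finger opening in m; "grip_force": force on a finger pad.
Only numpy, scipy, OpenCV 4.12 (cv2) and the standard library are available. Lean on these libraries where they do the work, as an engineer would, in place of code of your own. Each camera call takes 0.05 s, during which the arm holds its last target. There are 200 camera calls.

TASK

Open the steel key box on the bench: press the yellow button, then the blue, then the green, each fully down, and last push the black latch plate fully down so that the cover springs up. Never press the red button, and let the cover rise by itself without touching it. Only push; leave everything else on the bench where it is.

Things in the scene. Friction and masses are not known exactly. Their poses are not given: they have to be found in the camera images.
- keybox: stainless steel key box lying on the bench, fixed, 200 (x) x 270 (y) x 55 mm, origin at the centre of its underside. Its -x side faces the robot. The front 85 mm is a flat deck, 55 mm above the bench, with a row along y, 60 mm in front of the origin (x = -60 mm): four coloured buttons and, at the right (-y) end, the black latch plate. The back 115 mm is a tray with keys, under the cover
- yellow_top (a point): centre of the top of the round yellow push button's cap (24 mm diameter). The four buttons stand in one row along the key box's y, 48 mm apart, on its front deck; which colour is in which place varies. Released, the cap top stands 10 mm above the deck (65 mm above the bench); it moves straight down 7 mm to a hard stop. It resists with about 4 N and STAYS DOWN once pressed (it does not spring back and cannot be undone)
- blue_top (a point): centre of the top of the round blue push button's cap (24 mm diameter). The four buttons stand in one row along the key box's y, 48 mm apart, on its front deck; which colour is in which place varies. Released, the cap top stands 10 mm above the deck (65 mm above the bench); it moves straight down 7 mm to a hard stop. It resists with about 4 N and STAYS DOWN once pressed (it does not spring back and cannot be undone)
- green_top (a point): centre of the top of the round green push button's cap (24 mm diameter). The four buttons stand in one row along the key box's y, 48 mm apart, on its front deck; which colour is in which place varies. Released, the cap top stands 10 mm above the deck (65 mm above the bench); it moves straight down 7 mm to a hard stop. It resists with about 4 N and STAYS DOWN once pressed (it does not spring back and cannot be undone)
- red_top (a point): centre of the top of the round red push button's cap (24 mm diameter). The four buttons stand in one row along the key box's y, 48 mm apart, on its front deck; which colour is in which place varies. Released, the cap top stands 10 mm above the deck (65 mm above the bench); it moves straight down 7 mm to a hard stop. It resists with about 4 N and STAYS DOWN once pressed (it does not spring back and cannot be undone)
- btn_yellow (a joint): travel of the yellow button in m: 0 = up, 0.007 = fully down; it stays where it is pushed
- btn_blue (a joint): travel of the blue button in m: 0 = up, 0.007 = fully down; it stays where it is pushed
- btn_green (a joint): travel of the green button in m: 0 = up, 0.007 = fully down; it stays where it is pushed
- btn_red (a joint): travel of the red button in m: 0 = up, 0.007 = fully down; it stays where it is pushed
- latch_top (a point): centre of the top of the black rectangular latch plate, 26 (x) x 34 (y) mm, always at the right (-y) end of the button row, 112 mm right of the key box's middle and 63 mm from the nearest button. Released, its top is 11 mm above the deck (66 mm above the bench); it moves straight down 8 mm to a hard stop, resists with about 4 to 6 N and stays down
- latch (a joint): travel of the latch plate in m: 0 = up, 0.008 = fully down. It lifts the cover in proportion as it goes down
- cover (a joint): opening angle of the cover in rad: 0 = shut, about 0.4 with the latch fully down. The cover is a metal flap 112 (x) x 266 (y) x 4 mm hinged at the far (+x) side of the key box
- cover_edge (a point): middle of the cover's front free edge, on its upper face: 61 mm above the bench when shut, 46 mm behind the line of the buttons; it rises about 44 mm when the latch is pushed
- umbrella_handle: pink plastic J-shaped umbrella handle lying flat, about 70 x 150 mm, 22 mm thick, in front of the key box. Bystander; origin on the bench near its middle
- coaster: round wooden coaster, 96 mm diameter, 9 mm thick, left of the key box. Bystander; origin at the centre of its underside
- shoe_grip: pale teal silicone shoe grip pad, 50 x 94 x 6 mm, in front of the key box. Bystander; origin at the centre of its underside
- hanko_tube: black lacquered hanko tube with a brass band, standing upright, 28 mm diameter, 75 mm tall, just right of the latch end of the key box. Bystander, tips easily; origin at the centre of its underside
- polish_tin: red round shoe polish tin, 72 mm diameter, 24 mm tall, left and in front of the key box. Bystander; origin at the centre of its underside
- shoe_brush: shoe brush lying bristles down, 50 x 140 x 38 mm, pale wooden back, left and behind. Bystander; origin at the centre of its underside
- drawer_unit_drawer0_handle (a point): brass knob of the tiny sliding drawer in a dark wooden unit (110 x 120 x 70 mm) at the right of the key box; the drawer stands open by 0 to 30 mm. Bystander

How it is judged:
By the outcome, as a careful person would: the job done as asked, in the order asked, and still so for the second after the job is handed in, with the robot touching nothing.
It also fails if it takes over 51 s, if anything falls off the work surface, if the arm or the gripper's body presses on something with over 40 N, if the wrist force passes 120 N, or if a joint passes its speed limit or range.

## Working session

There is one attempt and no reset: what is moved stays moved. The work goes in short steps, Python scripts to look and compute and a shell command to move; the robot and the scene stay as the last step left them, time stands still between calls to the robot, and variables do not carry over. Pictures are saved under pics/ and viewed, at most 10 in all, crops included, and the job is handed in when it is done.

```bash
mkdir -p pics; cat > h.py <<'E'
from station import *
import numpy as np, cv2
from scipy.spatial.transform import Rotation as R
def ray(cam,u,v,T=None):
    c=get_calibration(cam);K=np.array(c["intrinsics"])
    d=cv2.undistortPoints(np.array([[[u,v]]],float),K,np.array([c["k1"],0,0,0,0.]))[0,0]
    if cam=="wrist":
        o=T;M=np.eye(4);M[:3,:3]=R.from_rotvec(o["tool_rot"]).as_matrix();M[:3,3]=o["tool_pos"];W=M@np.array(c["tool_from_camera"])
    else: W=np.array(c["world_from_camera"])
    return W[:3,3],W[:3,:3]@np.array([d[0],-d[1],-1])
def at(cam,u,v,z,T=None):
    p,d=ray(cam,u,v,T);return p+d*(z-p[2])/d[2]
E
python3 - <<'E'
from h import *
o=get_obs();print(o["tool_pos"],o["tool_rot"],o["t"])
print(R.from_rotvec(o["tool_rot"]).as_matrix().round(3))
im=get_image("top");cv2.imwrite("pics/top.png",im[:,:,::-1])
im=get_image("side");cv2.imwrite("pics/side.png",im[:,:,::-1])
for cam in("top","side"):
  for n,z in(("yellow_top",.065),("blue_top",.065),("green_top",.065),("red_top",.065),("latch_top",.066),("hanko_tube",.075),("keybox",.055)):
    for d in cut_out(n,cam)[:2]:
        u,v=d["rect"][:2];print(cam,n,round(d["confidence"],2),np.round(d["rect"]),at(cam,u,v,z).round(4))
E
```

```text
[ 0.24250342 -0.57533984  0.23002813] [-3.07729707e+00 -6.21835322e-01  2.37605242e-04] 0.0
[[ 0.922  0.388 -0.001]
 [ 0.388 -0.922  0.002]
 [ 0.    -0.002 -1.   ]]
top yellow_top 0.56 [215. 224.  11.  12.] [0.5127 0.1296 0.065 ]
top yellow_top 0.37 [303. 285.  41.  28.] [ 0.3931 -0.051   0.065 ]
top blue_top 0.6 [282. 232.  10.  10.] [ 0.4987 -0.0092  0.065 ]
top red_top 0.6 [259. 231.  11.  16.] [0.5001 0.039  0.065 ]
top latch_top 0.6 [312. 238.  14.  13.] [ 0.4873 -0.0698  0.066 ]
top latch_top 0.55 [144. 258.  36.  33.] [0.4436 0.2716 0.066 ]
top hanko_tube 0.7 [349. 236.  22.  13.] [ 0.4906 -0.1447  0.075 ]
top keybox 0.9 [263. 204. 135. 109.] [0.5586 0.0308 0.055 ]
top keybox 0.21 [159. 144.  66.  42.] [0.6852 0.2563 0.055 ]
side yellow_top 0.42 [350. 226.  23.  28.] [0.3736 0.0254 0.065 ]
side blue_top 0.68 [286. 243.   8.  13.] [0.5063 0.135  0.065 ]
side blue_top 0.58 [261. 213.  82.  73.] [0.6003 0.0561 0.065 ]
side green_top 0.33 [274. 224. 113.  95.] [0.5556 0.081  0.065 ]
side latch_top 0.52 [315. 196.  15.   7.] [ 0.488  -0.0579  0.066 ]
side hanko_tube 0.48 [323. 182.   8.  18.] [ 0.4813 -0.1122  0.075 ]
side keybox 0.92 [276. 224. 118.  94.] [0.5542 0.0714 0.055 ]
side keybox 0.35 [236. 297.  43.  32.] [0.5576 0.3215 0.055 ]
```

```bash
python3 - <<'E'
import cv2
a=cv2.imread("pics/top.png")[150:290,170:370];cv2.imwrite("pics/topc.png",cv2.resize(a,None,fx=4,fy=4,interpolation=2))
a=cv2.imread("pics/side.png")[160:300,200:370];cv2.imwrite("pics/sidec.png",cv2.resize(a,None,fx=4,fy=4,interpolation=2))
E
```

```text
(no output)
```

View pics/topc.png

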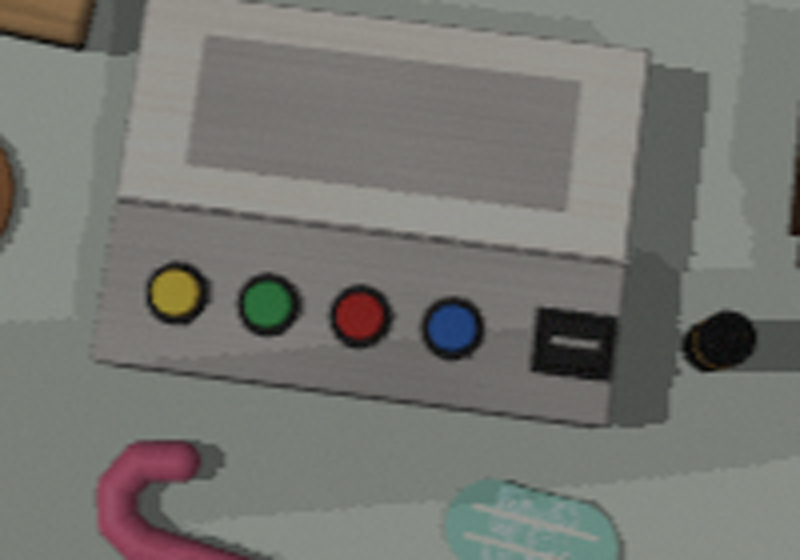

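View pics/sidec.png

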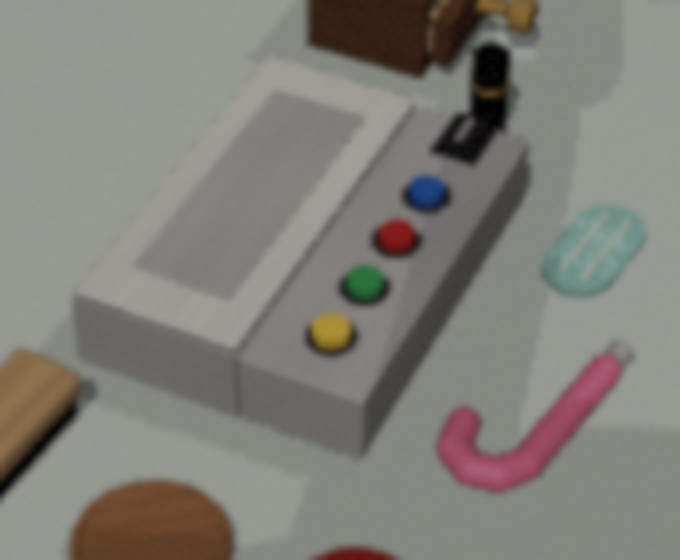

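The top view shows, from left to right, yellow (214,223), green (237,226), red (260,229), blue (283,232) and the latch (313,235). The hanko tube is at about (350,235). The side view shows the same order. The network missed green, and its other positions agree with the picture.

```bash
cat >> h.py <<'E'
def off(w,o=None):
    o=o or get_obs();return (R.from_rotvec(o["tool_rot"]).inv().apply(np.array(w)-o["tool_pos"])*1000).round(1)
def fit(P):  # P name->xy in box row coordinate s: known spacing; returns start,dir
    s=np.array([p[0] for p in P]);X=np.array([p[1] for p in P])
    A=np.c_[np.ones(len(s)),s];c=np.linalg.lstsq(A,X,rcond=None)[0];return c,A@c-X
E
python3 - <<'E'
from h import *
px=[(177,293),(268,304),(360,316),(453,328),(575,343)]
# row coordinate along box -y from yellow
s=[0,.048,.096,.144,.207]
P=[(a,at("top",(x+.5)/4-.5+170,(y+.5)/4-.5+150,.065)[:2]) for a,(x,y) in zip(s,px)]
for p in P: print(p[1].round(4))
c,r=fit(P);print(c,np.linalg.norm(c[1]),"yaw",np.degrees(np.arctan2(c[1][1],c[1][0]))); print(r.round(4))
t=c[0]+c[1]*.0; print("above yellow",off([*(c[0]+c[1]*.09),.24]),off([*c[0],.2]))
y=R.from_rotvec(get_obs()["tool_rot"]).as_matrix()[:,1];print(np.degrees(np.arctan2(y[1],y[0])))
E
```

```text
[0.516  0.1314]
[0.5107 0.0845]
[0.505  0.0371]
[ 0.4992 -0.0106]
[ 0.4921 -0.0729]
[[ 0.51610972  0.13170256]
 [-0.11621268 -0.9877069 ]] 0.9945201425855258 yaw -96.71051601854471
[[ 0.0001  0.0003]
 [-0.0002 -0.0002]
 [-0.     -0.0003]
 [ 0.0001  0.    ]
 [-0.0001  0.0001]]
above yellow [ 482.6 -468.1   -8.7] [ 526.8 -545.9   31.3]
-67.14972021909566
```

```bash
python3 -m crank '[{"offset":[0.06,-0.06,-0.01],"twist":[0,0,10]},{"offset":[0.12,-0.12,-0.01],"twist":[0,0,20]},{"offset":[0.483,-0.468,-0.009],"twist":[0,0,29.6]},{"offset":[0.483,-0.468,-0.009],"twist":[0,0,29.6]},{"offset":[0.483,-0.468,-0.009],"twist":[0,0,29.6]},{"offset":[0.483,-0.468,-0.009],"twist":[0,0,29.6]},{"offset":[0.483,-0.468,-0.009],"twist":[0,0,29.6]},{"offset":[0.483,-0.468,-0.009],"twist":[0,0,29.6]},{"offset":[0.483,-0.468,-0.009],"twist":[0,0,29.6]},{"offset":[0.483,-0.468,-0.009],"twist":[0,0,29.6]},{"offset":[0.483,-0.468,-0.009],"twist":[0,0,29.6]},{"offset":[0.483,-0.468,-0.009],"twist":[0,0,29.6]},{"offset":[0.483,-0.468,-0.009],"twist":[0,0,29.6]},{"offset":[0.483,-0.468,-0.009],"twist":[0,0,29.6]}]' 0 20
python3 - <<'E'
from h import *
o=get_obs();print(o["tool_pos"],o["t"],o["opening"],np.abs(o["dq"]).max())
print(R.from_rotvec(o["tool_rot"]).as_matrix().round(3))
im=get_image("wrist");cv2.imwrite("pics/w1.png",im[:,:,::-1])
for n,z in(("yellow_top",.065),("blue_top",.065),("green_top",.065),("red_top",.065),("latch_top",.066)):
    for d in cut_out(n,"wrist")[:2]:
        u,v=d["rect"][:2];print(n,round(d["confidence"],2),np.round(d["rect"]),at("wrist",u,v,z,o).round(4))
E
```

```text
t: 2.55
tool_pos: [0.5058, 0.0419, 0.2403]
tool_rot: [3.136, -0.188, 0.0]
contact_force: [0.8, 0.1, 0.3]
opening: 0.0001
grip_force: 0.0
[0.50584276 0.04186547 0.24033027] 2.55 0.0001426739072010548 0.005873536738594437
[[ 0.993 -0.119  0.   ]
 [-0.119 -0.993 -0.   ]
 [ 0.     0.    -1.   ]]
yellow_top 0.78 [189. 183.  27.  29.] [0.5198 0.1315 0.065 ]
blue_top 0.65 [403. 183.  35.  29.] [ 0.4948 -0.0722  0.065 ]
blue_top 0.57 [342. 182.  25.  26.] [ 0.5029 -0.0143  0.065 ]
green_top 0.64 [240. 183.  30.  27.] [0.5133 0.0827 0.065 ]
green_top 0.35 [ 64. 135.  89.  90.] [0.579  0.2385 0.065 ]
red_top 0.64 [289. 182.  28.  22.] [0.5086 0.0361 0.065 ]
latch_top 0.86 [404. 181.  37.  29.] [ 0.4972 -0.0721  0.066 ]
```

View pics/w1.png

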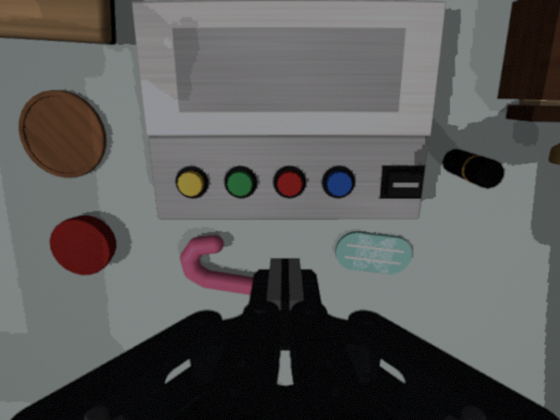

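The wrist view confirms the order, all along row 183: yellow (189,183), green (240,183), red (289,182), blue (342,182), latch (404,181). It agrees with the top camera to about 4 mm, so I use the mean and press yellow.

```bash
python3 -m crank '[{"offset":[0.0015,-0.0904,0.05]},{"offset":[0.0015,-0.0904,0.05]},{"offset":[0.0015,-0.0904,0.10]},{"offset":[0.0015,-0.0904,0.15]},{"offset":[0.0015,-0.0904,0.165]},{"offset":[0.0015,-0.0904,0.172]},{"offset":[0.0015,-0.0904,0.176]},{"offset":[0.0015,-0.0904,0.180]},{"offset":[0.0015,-0.0904,0.183]},{"offset":[0.0015,-0.0904,0.183]}]'; python3 - <<'E'
from h import *
im=get_image("side");cv2.imwrite("pics/s2.png",cv2.resize(im[160:300,200:370],None,fx=4,fy=4)[:,:,::-1])
E
```

```text
invalid input at $[0]: expected keys offset, twist
```

View pics/s2.png

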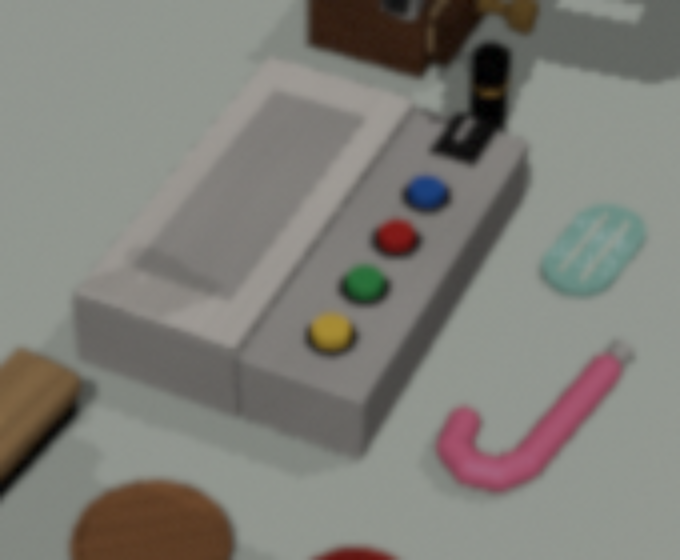

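The call was refused because every row needs a twist. Nothing moved, and the side view shows all four caps still up. I'll resend the rows with twists.

```bash
python3 -m crank '[{"offset":[0.0015,-0.0904,0.05],"twist":[0,0,0]},{"offset":[0.0015,-0.0904,0.05],"twist":[0,0,0]},{"offset":[0.0015,-0.0904,0.10],"twist":[0,0,0]},{"offset":[0.0015,-0.0904,0.15],"twist":[0,0,0]},{"offset":[0.0015,-0.0904,0.165],"twist":[0,0,0]},{"offset":[0.0015,-0.0904,0.172],"twist":[0,0,0]},{"offset":[0.0015,-0.0904,0.176],"twist":[0,0,0]},{"offset":[0.0015,-0.0904,0.180],"twist":[0,0,0]},{"offset":[0.0015,-0.0904,0.183],"twist":[0,0,0]},{"offset":[0.0015,-0.0904,0.183],"twist":[0,0,0]}]'; python3 - <<'E'
from h import *
im=get_image("side");cv2.imwrite("pics/s3.png",cv2.resize(im[160:300,200:370],None,fx=4,fy=4)[:,:,::-1])
o=get_obs();print(o["tool_pos"],o["contact_force"])
E
```

```text
t: 4.15
tool_pos: [0.5198, 0.1325, 0.0586]
tool_rot: [-3.136, 0.185, -0.006]
contact_force: [2.1, -0.1, 4.4]
opening: 0.0002
grip_force: 1.9
[0.51981766 0.1325494  0.05865434] [ 3.5156722  -0.43037125  3.81560702]
```

View pics/s3.png

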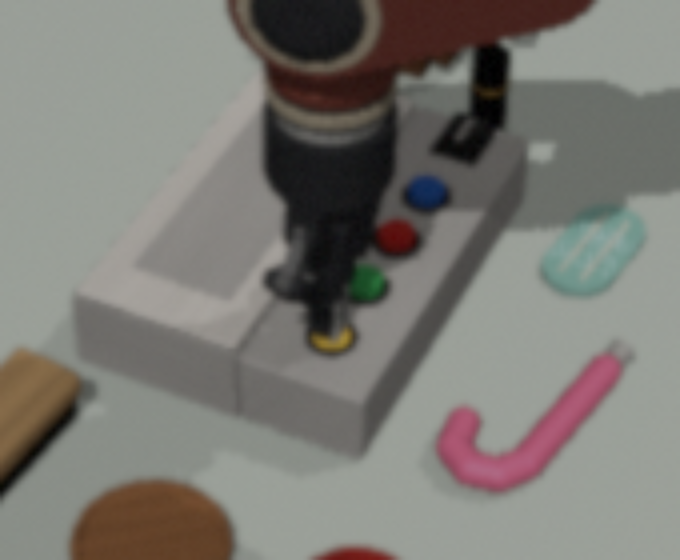

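The fingers are on the yellow cap at about (330,330) in the crop. The force is only the button's own 4 N, so it is not at the stop yet and I'll push further.

```bash
python3 -m crank '[{"offset":[0,0,0.002],"twist":[0,0,0]},{"offset":[0,0,0.004],"twist":[0,0,0]},{"offset":[0,0,0.004],"twist":[0,0,0]},{"offset":[0,0,0.004],"twist":[0,0,0]}]'
```

```text
t: 4.7
tool_pos: [0.52, 0.1326, 0.0578]
tool_rot: [3.136, -0.185, 0.004]
contact_force: [-7.4, -0.6, 23.1]
opening: -0.0004
grip_force: 11.8
```

The force jumped to 23 N with the TCP at z = 0.0578, which is the hard stop, so yellow is done. Next, lift, move over and press blue.

```bash
python3 -m crank '[{"offset":[0,0,-0.05],"twist":[0,0,0]},{"offset":[0,0,-0.06],"twist":[0,0,0]},{"offset":[0,0.05,-0.06],"twist":[0,0,0]},{"offset":[0,0.1,-0.06],"twist":[0,0,0]},{"offset":[0,0.144,-0.06],"twist":[0,0,0]},{"offset":[0,0.144,-0.06],"twist":[0,0,0]},{"offset":[0,0.144,-0.06],"twist":[0,0,0]},{"offset":[0,0.144,-0.03],"twist":[0,0,0]},{"offset":[0,0.144,-0.016],"twist":[0,0,0]},{"offset":[0,0.144,-0.010],"twist":[0,0,0]},{"offset":[0,0.144,-0.006],"twist":[0,0,0]},{"offset":[0,0.144,-0.003],"twist":[0,0,0]},{"offset":[0,0.144,0],"twist":[0,0,0]},{"offset":[0,0.144,0],"twist":[0,0,0]},{"offset":[0,0.144,0],"twist":[0,0,0]}]'; python3 - <<'E'
from h import *
im=get_image("side");cv2.imwrite("pics/s4.png",cv2.resize(im[160:300,200:370],None,fx=4,fy=4)[:,:,::-1])
E
```

```text
t: 6.58
tool_pos: [0.5018, -0.0101, 0.0578]
tool_rot: [-3.135, 0.184, 0.003]
contact_force: [-15.6, 5.2, 27.6]
opening: -0.0001
grip_force: 13.4
```

View pics/s4.png

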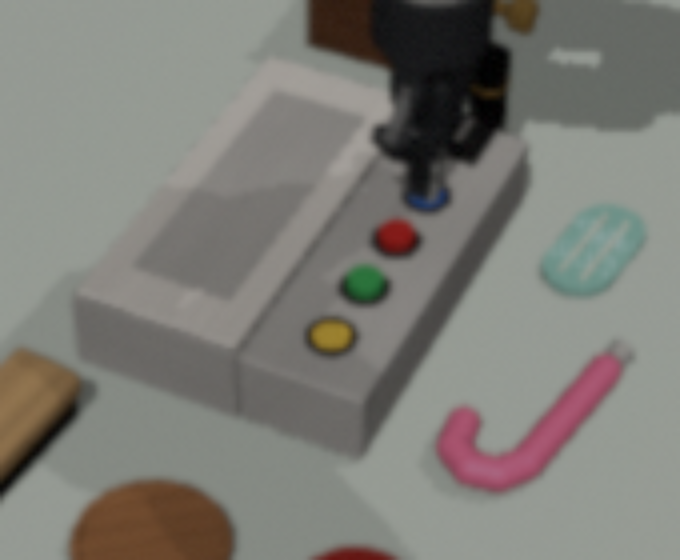

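Yellow at (330,335) is now flush, blue is pressed at (427,197), and red at (397,237) is still up. Next is green.

```bash
python3 -m crank '[{"offset":[0,0,-0.05],"twist":[0,0,0]},{"offset":[0,0,-0.06],"twist":[0,0,0]},{"offset":[0,-0.05,-0.06],"twist":[0,0,0]},{"offset":[0,-0.096,-0.06],"twist":[0,0,0]},{"offset":[0,-0.096,-0.06],"twist":[0,0,0]},{"offset":[0,-0.096,-0.06],"twist":[0,0,0]},{"offset":[0,-0.096,-0.03],"twist":[0,0,0]},{"offset":[0,-0.096,-0.016],"twist":[0,0,0]},{"offset":[0,-0.096,-0.010],"twist":[0,0,0]},{"offset":[0,-0.096,-0.006],"twist":[0,0,0]},{"offset":[0,-0.096,-0.003],"twist":[0,0,0]},{"offset":[0,-0.096,0],"twist":[0,0,0]},{"offset":[0,-0.096,0],"twist":[0,0,0]},{"offset":[0,-0.096,0],"twist":[0,0,0]}]'
```

```text
t: 8.38
tool_pos: [0.5131, 0.0845, 0.0578]
tool_rot: [3.135, -0.184, -0.002]
contact_force: [-16.0, -3.5, 26.0]
opening: -0.0001
grip_force: 12.9
```

Green reached its hard stop, at the same z and with 26 N. Last, the latch, 159 mm to the right.

```bash
python3 -m crank '[{"offset":[0,0,-0.05],"twist":[0,0,0]},{"offset":[0,0,-0.06],"twist":[0,0,0]},{"offset":[-0.002,0.05,-0.06],"twist":[0,0,0]},{"offset":[-0.003,0.1,-0.06],"twist":[0,0,0]},{"offset":[-0.003,0.158,-0.06],"twist":[0,0,0]},{"offset":[-0.003,0.158,-0.06],"twist":[0,0,0]},{"offset":[-0.003,0.158,-0.06],"twist":[0,0,0]},{"offset":[-0.003,0.158,-0.03],"twist":[0,0,0]},{"offset":[-0.003,0.158,-0.016],"twist":[0,0,0]},{"offset":[-0.003,0.158,-0.010],"twist":[0,0,0]},{"offset":[-0.003,0.158,-0.006],"twist":[0,0,0]},{"offset":[-0.003,0.158,-0.003],"twist":[0,0,0]},{"offset":[-0.003,0.158,0],"twist":[0,0,0]},{"offset":[-0.003,0.158,0],"twist":[0,0,0]},{"offset":[-0.003,0.158,0],"twist":[0,0,0]},{"offset":[-0.003,0.158,0],"twist":[0,0,0]}]'; python3 - <<'E'
from h import *
im=get_image("side");cv2.imwrite("pics/s5.png",cv2.resize(im[140:300,200:370],None,fx=3.7,fy=3.7)[:,:,::-1])
E
```

```text
t: 10.38
tool_pos: [0.4915, -0.0712, 0.0578]
tool_rot: [-3.135, 0.184, 0.003]
contact_force: [-15.1, 7.9, 29.0]
opening: 0.0
grip_force: 14.1
```

View pics/s5.png

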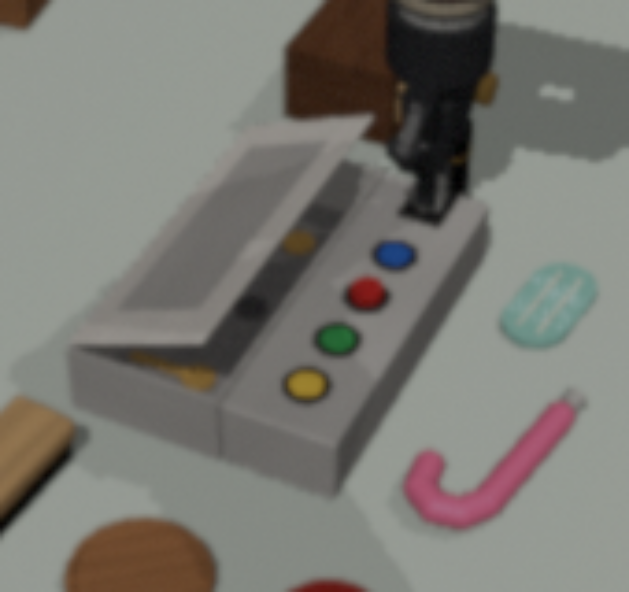

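The cover is up, with its edge at about (370,120). Yellow, green and blue are flush, and red at (366,293) is still up. I'll back off up and towards the robot, away from the cover.

```bash
python3 -m crank '[{"offset":[0,0,-0.01],"twist":[0,0,0]},{"offset":[-0.01,0,-0.03],"twist":[0,0,0]},{"offset":[-0.03,0,-0.07],"twist":[0,0,0]},{"offset":[-0.06,0,-0.12],"twist":[0,0,0]},{"offset":[-0.08,0,-0.16],"twist":[0,0,0]},{"offset":[-0.08,0,-0.16],"twist":[0,0,0]},{"offset":[-0.08,0,-0.16],"twist":[0,0,0]},{"offset":[-0.08,0,-0.16],"twist":[0,0,0]}]'; python3 - <<'E'
from h import *
im=get_image("side");cv2.imwrite("pics/s6.png",cv2.resize(im[120:310,180:400],None,fx=3,fy=3)[:,:,::-1])
E
```

```text
t: 11.42
tool_pos: [0.4111, -0.0622, 0.2114]
tool_rot: [-3.135, 0.185, 0.005]
contact_force: [1.0, -0.5, 1.0]
opening: -0.0002
grip_force: 0.0
```

View pics/s6.png

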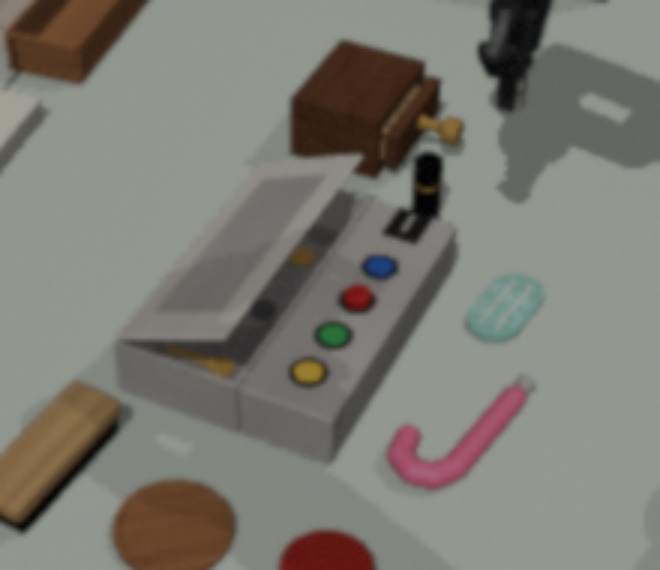

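The cover stays open at (360,160), the latch is down at (407,225), the hanko tube is still standing at (427,185), red is up, and the arm is clear.

```bash
python3 -c "from station import *; print(finish_job())"
```

```text
the job is handed in; nothing more can be done
None
```

The key box is open: yellow, blue, green and then the latch were each pressed to the hard stop, red was not pressed, the cover rose by itself, nothing else appears to have moved, and the job was handed in at about 11.5 s.

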